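# Right the fallen tube rests and run them round the keeper lane

### The job

Some vee-headed tube rests (two or three) have been knocked over on the bench. Draw the keeper fully open, then stand each rest up on its square foot, feed the foot in at the open mouth of the L-shaped slotted lane and slide it under the lips, round the corner and into the far arm, clear of the corner; when all are in there, slide the keeper fully shut again. Leave the loose offcut of angle iron beyond the lane where it is.

Things in the scene. Friction and masses are not known exactly. Their poses are not given: they have to be found in the camera images.
- lane: L-shaped slotted lane of dark steel, fixed. Origin under the corner of the L, on the bench top, where the centre lines of its arms cross; z up. Entry arm along local x, far arm along local +y. Channel 46 mm wide, clear from the 5 mm base plate (top z 0.005) to z 0.023; 4 mm lips (top z 0.027) on both sides leave a 30 mm slot for the stem along the centre lines, right round the corner
- lane_mouth (a point): middle of the open mouth of the entry arm, on the base plate: local (-0.118, 0, 0.005) of the lane; feet go in here towards local +x. Walls flare over the last 18 mm, lips begin at local x -0.100. In front of it the base plate goes on as a bare landing tongue, 72 mm wide, to local x -0.180
- lane_end (a point): middle of the end wall's inner face at the closed end of the far arm, on the base plate: local (0, 0.145, 0.005) of the lane. An end lip reaches 5 mm inwards above. The far arm has room for three feet in a row between here and the corner
- keeper (a joint): position of the keeper, a steel blade that slides along the lane's local y just outside the mouth (at local x -0.124): 0 = shut, right across the mouth; +0.070 = fully open, drawn to local +y; it starts shut (up to 0.004). About 1.5 N of friction, no spring, stays where it is left
- keeper_grip (a point): on the axis of the keeper's upright grip, a square steel bar 16 x 16 mm standing from z 0.008 to 0.060; this point is at z 0.045, lane-local y 0.085 + joint value, x -0.124; sides parallel to the lane's x and y. A guide block 30 mm high stands over the blade at local y 0.045 to 0.065
- rest_a: plain steel tube rest, 100 mm tall, 0.25 kg: square foot 40 x 40 x 12 mm, square stem 20 x 20 mm from 12 to 82 mm above the underside, vee head 18 mm high, 20 (local x) x 40 mm (local y). Origin: centre of the foot's underside; local z from foot to head, x and y along foot and stem sides. Starts lying on a local y side, axis level 20 mm above the bench, head to the robot's left. May be absent
- rest_b: tube rest, the same as rest_a, starts lying elsewhere; may be absent
- rest_c: tube rest, the same as rest_a, starts lying elsewhere; may be absent
- rest_d: tube rest, the same as rest_a, starts lying elsewhere; may be absent
- angle_offcut: loose offcut of angle iron, 40 x 85 x 40 mm, lying on the bench beyond the lane, a bystander; origin under its middle
- raised_rail (a point): middle of the top of the bench's fixed square rail, 30 mm thick, its underside 0.15 m and its top 0.183 m above the bench on two posts; it runs level and diagonally from about (0.17, 0.16) to (0.62, -0.06). Some rests may lie to the left of it, the lane stands to the right: carry them over it
There are look-alikes about, which are no part of the job. Leave any yellow look-alike of the rest_b alone. What is shaped like the rest_a but green is not meant.

How it is judged:
By the outcome, as a careful person would: the job done as asked, in the order asked, and still so for the second after the job is handed in, with the robot touching nothing.
Of rest_a, rest_b, rest_c, rest_d only 2 to 3 are there at a start; the rules pass over those that are not, and their reading is None.
At some moment in a run one of rest_a, rest_b, rest_c, rest_d may be knocked a few centimetres aside while the robot is not near it.
It also fails if it takes over 210 s, if anything falls off the work surface, if the arm or the gripper's body presses on something with over 40 N, if the wrist force passes 120 N, or if a joint passes its speed limit or range.

### The arm

A 6-joint arm with a two-finger parallel gripper is mounted at the origin on a cart in front of the work surface, level with it; the furniture and walls round the work are solid. World frame = base frame: x ahead of the robot, y to its left, z up, the work surface at z = 0. Lengths are in m, angles in rad, forces in N, time in s.
With the tool pointing down it reaches from about 0.3 to 0.875 m from the base axis. Payload 6.4 kg.
Tool frame: the origin (TCP) lies on the centre line of the jaws, within the pads' length; the fingertips stand 25 mm ahead of it and the grasp point (between the pads) lies 6 mm ahead of it; z points along the fingers, y is the line along which they close (so a half turn about z gives the same grasp; the last joint's range is limited). The gripper opens to 85 mm and grips with 20 to 120 N. Pads are 22 mm wide; open, the fingers measure 114 mm over their backs; the gripper's body (76 mm by 85 mm) begins 54 mm behind the grasp point. The pads swing forward as they close: fully open they stand 13 mm farther back than shut.
Start: joints at [-0.206, 0.181, 1.607, -0, 1.354, -0.206], TCP at [0.575, 0, 0.256] pointing down, gripper open.
Joint ranges: [-2.99, 2.99], [-0.89, 2.07], [0.3, 2.58], [-1.14, 4.28], [0, 2.63], [-3.12, 3.12]. Speed limits (rad/s): [2.57, 2.57, 3.01, 3.14, 3.14, 3.14].

### API

Orientations are given as a unit quaternion [w, x, y, z].
In Python, from bench import get_obs, camera, hand_in, spot_in gives the robot as it stands.
- The arm moves only by the shell command python3 -m jog 'ROWS'. ROWS is JSON, one flat list of numbers, 7 for each row, row after row: the shift along the tool's x, y, z in m, then the turn, a rotation vector about the tool's x, y, z in rad, then the closure, from 0 (fully open) to 1 (shut). A call has 1 to 20 rows; each row is the pose to reach, as a shift and turn from the pose commanded when the call began, along the tool's axes at that moment; what a row does not reach only later rows make up. A row lasts 1/8 s, in which the tool goes at most 62.5 mm and 10.7 degrees, less where a joint would pass 70% of its speed; a pose out of reach is approached as far as the arm can. A call with a gripper value outside its range is refused whole. The fingers move at their own pace and stop on an object; the grip force is fixed at half the most. Time passes only in rows, so rows that repeat a pose let the fingers close. It gives the time, the measured TCP pose, the force, the opening and the grip force at its end, in the units of the state.
- get_obs(): the state, without advancing time (a new reading comes with each control period).
- camera(name): name is "scene" or "side" or "wrist"; returns a dict with "frame" (400x640x3 uint8, red, green, blue), "mtx" (3x3 intrinsics, pixels), "extrinsics" (4x4, takes a point from camera to world coordinates). Camera axes: x right, y up, looking along -z (the intrinsics and any distortion apply to the point x, -y, -z); pixel columns grow to the right and rows downward; lengths in m; the calibration is good to about 2 mm. The wrist camera is an equidistant fisheye: a pixel r from the principal point sees the ray r / f radians off the axis. A picture is of the moment at which its call begins. There is no depth.
- hand_in(): hands the job in; it is judged then, once.
Trained networks look in a picture, given as the dict that the camera call returned (one of the last four; its "shot" number tells which), for a name from the list of things; names that differ only in an ending like _2 or _b are one class to them, and where a whole thing is asked for, a point or a joint stands for the part that bears it (a point fixed in the world has none). Each returns a list of dicts, best first, with "confidence" (0 to 1); they miss things now and then, are a little off and sometimes report something else, mostly with a low value. They report only what shows in the picture. A call takes as long as a camera call. They do not tell look-alikes from the thing itself.
- spot_in(picture, name): "xyz" ([x, y, z] in m, in world coordinates, good to about 4 mm: the middle of the surface that is visible of it).
The state is a dict: "time_s": time; "q": joint angles; "dq": joint speeds; "joint_efforts": joint torques, N m; "eef_pos": TCP position; "eef_rot": TCP orientation; "wrist_force": force on the tool from outside, world axes, zero at the start; "torque": the same for the moment, N m; "opening": opening from 0.0 (shut) to 1.0 (fully open); "grasp_force": force on a finger pad.
Only numpy, scipy, OpenCV 4.12 (cv2) and the standard library are available. Lean on these libraries where they do the work, as an engineer would, in place of code of your own. Each camera call takes 0.05 s, during which the arm holds its last target. There are 200 camera calls.

## Working session

There is one attempt and no reset: what is moved stays moved. The work goes in short steps, Python scripts to look and compute and a shell command to move; the robot and the scene stay as the last step left them, time stands still between calls to the robot, and variables do not carry over. Pictures are saved under pics/ and viewed, at most 14 in all, crops included, and the job is handed in when it is done.

```bash
ls; mkdir -p pics
cat > h.py <<'E'
import numpy as np, cv2
from bench import get_obs, camera, hand_in, spot_in
def save(p,n): cv2.imwrite('pics/'+n,p['frame'][:,:,::-1])
def ray(p,u,v):
    K=np.array(p['mtx']);E=np.array(p['extrinsics'])
    x=(u-K[0,2])/K[0,0];y=(v-K[1,2])/K[1,1]
    d=E[:3,:3]@np.array([x,-y,-1]);return E[:3,3],d
def onz(p,u,v,z=0):
    o,d=ray(p,u,v);return o+d*(z-o[2])/d[2]
def pix(p,P):
    K=np.array(p['mtx']);E=np.array(p['extrinsics'])
    c=E[:3,:3].T@(np.array(P)-E[:3,3]);c=c*[1,-1,-1]
    return (K@(c/c[2]))[:2]
E
python3 - <<'E'
from h import *
print(get_obs())
for n in ('scene','side'):
    p=camera(n);save(p,n+'0.png');print(n,{k:v for k,v in p.items() if k!='frame'})
    for t in ('lane','lane_mouth','lane_end','keeper','keeper_grip','rest_a','angle_offcut','raised_rail'):
        print(t,[(np.round(r['xyz'],3).tolist(),round(r['confidence'],2),pix(p,r['xyz']).round().tolist()) for r in spot_in(p,t)])
E
```

```text
pics
{'time_s': 0.0, 'q': array([-2.06311553e-01,  1.81563474e-01,  1.60801816e+00, -2.83241777e-06,
        1.35378393e+00, -2.06300656e-01]), 'dq': array([ 0.0002929 , -0.00035428,  0.00136175, -0.00022779, -0.00074819,
        0.00041184]), 'joint_efforts': array([ 3.41415571e-04, -4.44869328e+01, -3.51340663e+01, -2.51131587e-04,
        9.11703974e-03,  3.43231875e-05]), 'eef_pos': array([5.74488704e-01, 1.17040856e-04, 2.55366587e-01]), 'eef_rot': array([-7.41172055e-04,  7.07110140e-01,  7.07102867e-01, -4.86283395e-04]), 'wrist_force': array([-0.26630413,  0.21132778, -0.00384629]), 'torque': array([ 0.00266071, -0.00938779,  0.00577681]), 'grasp_force': 0.0, 'opening': 0.9989438763292857}
scene {'mtx': array([[426.28275508,   0.        , 320.51728503],
       [  0.        , 426.28275508, 200.33312374],
       [  0.        ,   0.        ,   1.        ]]), 'extrinsics': array([[ 0.84627374,  0.32454198, -0.42248464,  0.02141372],
       [-0.53269804,  0.50459434, -0.67942427, -0.99972815],
       [-0.00731834,  0.80003566,  0.59990782,  0.84797055],
       [ 0.        ,  0.        ,  0.        ,  1.        ]]), 'shot': 1}
lane [([0.47, -0.285, 0.008], 0.78, [322.0, 260.0]), ([0.641, -0.299, 0.021], 0.39, [375.0, 237.0])]
lane_mouth [([0.473, -0.285, 0.006], 0.97, [323.0, 260.0])]
lane_end [([0.47, -0.282, 0.006], 0.58, [322.0, 260.0])]
keeper [([0.415, -0.241, 0.022], 0.63, [297.0, 255.0])]
keeper_grip [([0.411, -0.243, 0.022], 0.74, [296.0, 256.0])]
rest_a [([0.521, 0.078, 0.029], 0.8, [277.0, 185.0]), ([0.471, -0.43, 0.03], 0.68, [354.0, 288.0]), ([0.451, -0.564, 0.033], 0.64, [381.0, 329.0]), ([0.428, 0.206, 0.017], 0.38, [237.0, 179.0])]
angle_offcut [([0.645, -0.296, 0.022], 0.73, [375.0, 236.0])]Traceback (most recent call last):
  File "<stdin>", line 6, in <module>
ValueError: it knows: angle_offcut, keeper, keeper_grip, lane, lane_end, lane_mouth, rest
```

Run:
```python
from h import *
for n in ('side',):
    p=camera(n);save(p,n+'0.png');print(n,{k:v for k,v in p.items() if k!='frame'})
    for t in ('lane','lane_mouth','lane_end','keeper','keeper_grip','rest_a','angle_offcut'):
        print(t,[(np.round(r['xyz'],3).tolist(),round(r['confidence'],2),pix(p,r['xyz']).round().tolist()) for r in spot_in(p,t)])
p=camera('wrist');print(p['mtx'],p['extrinsics'])
```

```text
side {'mtx': array([[362.74471883,   0.        , 311.09625792],
       [  0.        , 362.74471883, 200.56239527],
       [  0.        ,   0.        ,   1.        ]]), 'extrinsics': array([[ 0.92955837,  0.21616533, -0.29865329,  0.16261423],
       [-0.36818535,  0.50256896, -0.78221736, -1.16646193],
       [-0.0189944 ,  0.83707646,  0.54675609,  0.81750005],
       [ 0.        ,  0.        ,  0.        ,  1.        ]]), 'shot': 2}
lane [([0.483, -0.291, 0.01], 0.59, [308.0, 250.0])]
lane_mouth [([0.482, -0.284, 0.01], 0.67, [307.0, 249.0])]
lane_end [([0.478, -0.289, 0.005], 0.62, [307.0, 251.0])]
keeper [([0.418, -0.241, 0.022], 0.55, [285.0, 243.0])]
keeper_grip []
rest_a [([0.447, -0.577, 0.03], 0.86, [334.0, 313.0]), ([0.471, -0.435, 0.028], 0.75, [322.0, 276.0]), ([0.521, 0.085, 0.032], 0.59, [284.0, 189.0]), ([0.43, 0.209, 0.028], 0.53, [255.0, 180.0])]
angle_offcut [([0.645, -0.299, 0.016], 0.59, [353.0, 238.0])]
[[309.70691629   0.         317.6458354 ]
 [  0.         309.70691629 197.37170046]
 [  0.           0.           1.        ]] [[ 9.99999270e-01  5.50510702e-05  1.20685447e-03  5.73911333e-01]
 [-4.39657512e-04  9.47045087e-01  3.21100310e-01  8.25985437e-02]
 [-1.12526868e-03 -3.21100606e-01  9.47044421e-01  3.73927124e-01]
 [ 0.00000000e+00  0.00000000e+00  0.00000000e+00  1.00000000e+00]]
```

View pics/scene0.png

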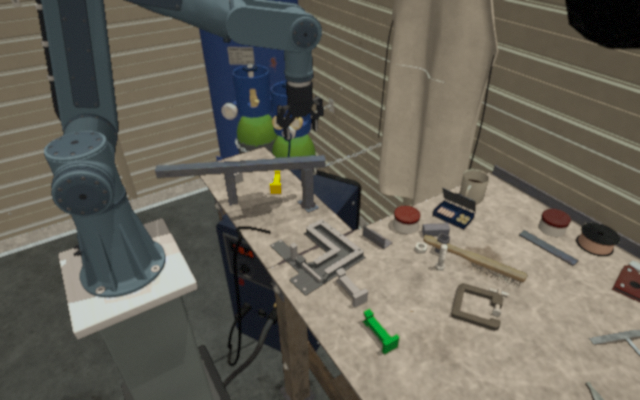

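View pics/side0.png

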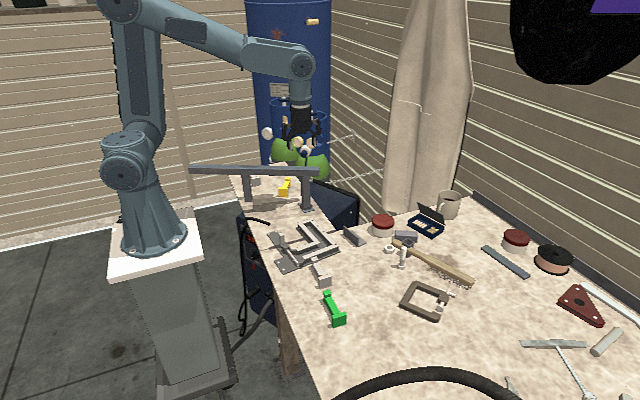

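Run:
```python
from h import *
a=cv2.imread('pics/side0.png')
c=cv2.resize(a[215:295,260:350],None,fx=7,fy=7,interpolation=cv2.INTER_CUBIC)[:560,:630]
cv2.imwrite('pics/lane_c.png',c)
p=camera('wrist');save(p,'wrist0.png')
print([(np.round(r['xyz'],3).tolist(),round(r['confidence'],2)) for r in spot_in(p,'rest_a')])
```

```text
[([0.534, 0.112, 0.026], 0.94), ([0.424, 0.21, 0.018], 0.46)]
```

View pics/lane_c.png

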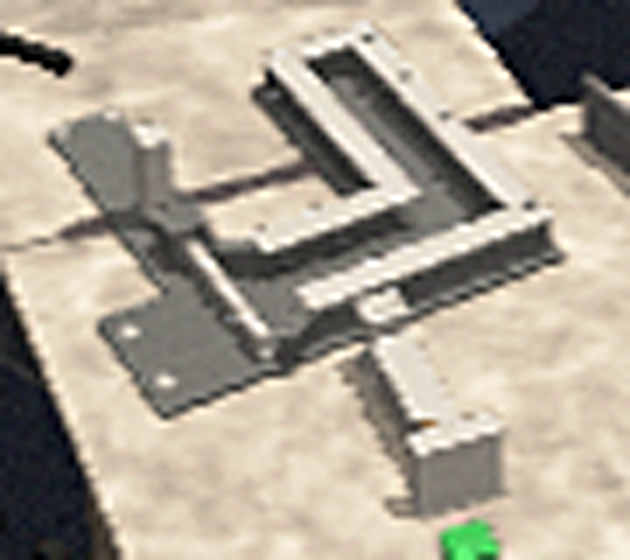

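View pics/wrist0.png

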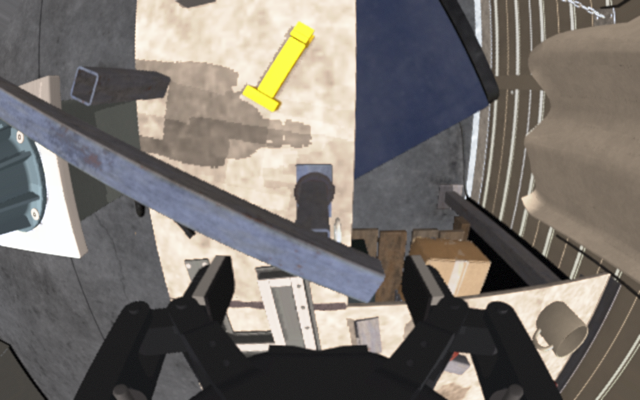

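```bash
cat >> h.py <<'E'
from scipy.optimize import least_squares
def fpix(p,P):
    K=np.array(p['mtx']);E=np.array(p['extrinsics'])
    c=E[:3,:3].T@(np.array(P)-E[:3,3]);c=c*[1,-1,-1]
    r=np.hypot(c[0],c[1]);t=np.arctan2(r,c[2]);return np.array([K[0,2]+K[0,0]*t*c[0]/r,K[1,2]+K[0,0]*t*c[1]/r])
def fonz(p,u,v,z):
    K=np.array(p['mtx']);E=np.array(p['extrinsics'])
    a=np.array([u-K[0,2],v-K[1,2]])/K[0,0];t=np.hypot(*a)
    s=np.sin(t)/t if t>0 else 1
    d=E[:3,:3]@np.array([a[0]*s,-a[1]*s,-np.cos(t)]);o=E[:3,3]
    return o+d*(z-o[2])/d[2]
def l2w(L,P):
    c,s=np.cos(L[2]),np.sin(L[2]);P=np.array(P);return np.array([L[0]+c*P[0]-s*P[1],L[1]+s*P[0]+c*P[1],P[2]])
E
python3 - <<'E'
from h import *
p=camera('side')
loc=[(-.18,.036,.005),(-.18,-.036,.005),(-.015,.015,.027),(.015,-.015,.027),(-.015,.14,.027),(.015,.14,.027),(-.1,.015,.027),(-.1,-.015,.027)]
px=np.array([(100,325),(165,415),(405,190),(495,210),(310,65),(345,50),(255,240),(300,290)])/7+[260,215]
f=lambda L:np.concatenate([pix(p,l2w(L,q))-b for q,b in zip(loc,px)])
r=least_squares(f,[.5,-.28,0.3],loss='soft_l1');print(r.x,np.round(r.fun.reshape(-1,2),1))
print(l2w(r.x,(-.124,.085,.045)),l2w(r.x,(-.118,0,.005)),l2w(r.x,(0,.145,.005)))
w=camera('wrist')
for q in [(.43,.207,.02),(.17,.16,.18),(.62,-.06,.18),(.52,.08,.02)]: print(fpix(w,q))
E
```

```text
[ 0.54305221 -0.3016284   0.14364598] [[-0.9 -0.4]
 [-0.5  0.3]
 [ 2.   0.4]
 [ 1.4 -0.5]
 [-2.1 -0.7]
 [ 0.1 -1.1]
 [ 1.3  1.9]
 [-0.8  0. ]]
[ 0.40816136 -0.23525475  0.045     ] [ 0.42626753 -0.31852039  0.005     ] [ 0.5222951  -0.15812181  0.005     ]
[196.05642187   1.34240432]
[-38.45438406  77.81179853]
[377.536127   291.36197934]
[270.3928244   99.18048585]
```

```bash
python3 -m jog '[-0.25,-0.12,0,0,0,-0.144,0, -0.25,-0.12,0,0,0,-0.144,0, -0.25,-0.12,0,0,0,-0.144,0, -0.25,-0.12,0,0,0,-0.144,0, -0.25,-0.12,0,0,0,-0.144,0, -0.25,-0.12,0,0,0,-0.144,0, -0.25,-0.12,0,0,0,-0.144,0]'
python3 - <<'E'
from h import *
w=camera('wrist');save(w,'wrist1.png')
import pickle;pickle.dump(w,open('w1.pkl','wb'))
for q in ('rest','keeper_grip','lane'):print(q,[(np.round(r['xyz'],3).tolist(),round(r['confidence'],2),fpix(w,r['xyz']).round().tolist()) for r in spot_in(w,q)])
E
```

```text
time_s: 1.92
eef_pos: [0.4552, -0.2494, 0.2563]
eef_rot: [-0.0, 0.654, 0.756, 0.0]
wrist_force: [-0.3, 0.3, -0.1]
opening: 1.0
grasp_force: 0.0
rest [([0.455, -0.505, 0.019], 0.82, [295.0, 331.0])]
keeper_grip [([0.412, -0.237, 0.019], 0.68, [284.0, 152.0])]
lane [([0.493, -0.261, -0.001], 0.69, [348.0, 177.0])]
```

View pics/wrist1.png

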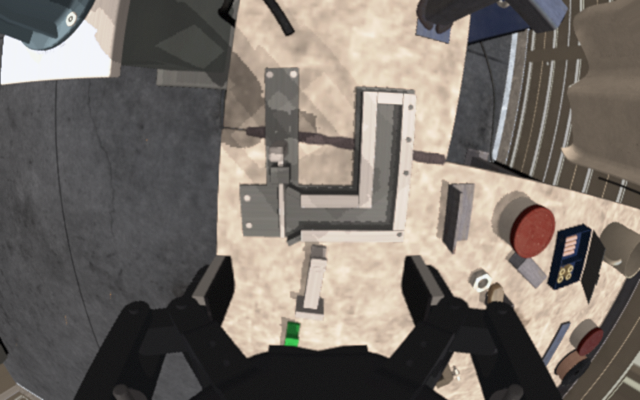

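Run:
```python
from h import *
a=cv2.imread('pics/wrist1.png')
cv2.imwrite('pics/w1c.png',cv2.resize(a[80:330,230:430],None,fx=2.4*1,fy=2.4,interpolation=cv2.INTER_CUBIC)) if 0 else cv2.imwrite('pics/w1c.png',cv2.resize(a[80:320,225:425],None,fx=2.5,fy=2.5,interpolation=cv2.INTER_CUBIC))
```

```text
(no output)
```

View pics/w1c.png

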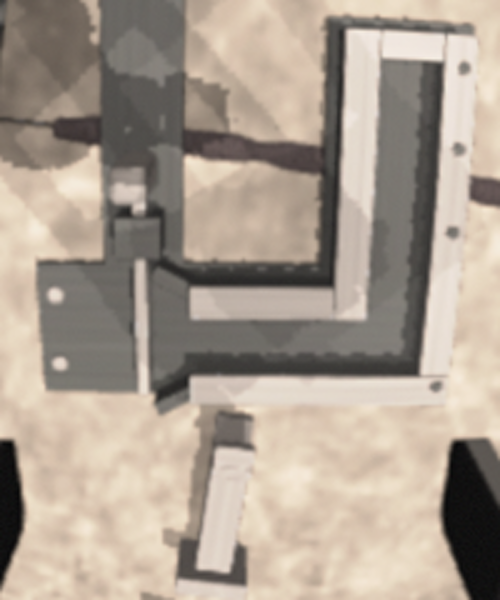

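Run:
```python
from h import *
import pickle;w=pickle.load(open('w1.pkl','rb'))
loc=[(-.18,.036,.005),(-.18,-.036,.005),(-.015,.015,.027),(.015,-.015,.027),(-.015,.14,.027),(.015,.14,.027),(-.1,.015,.027),(-.1,-.015,.027)]
px=np.array([(37,262),(45,390),(366,319),(420,377),(382,60),(443,62),(190,319),(190,377)])/2.5+[225,80]
f=lambda L:np.concatenate([fpix(w,l2w(L,q))-b for q,b in zip(loc,px)])
r=least_squares(f,[.5,-.28,0.3],loss='soft_l1');print(r.x,np.round(r.fun.reshape(-1,2),1))
print(l2w(r.x,(-.124,.085,.045)),l2w(r.x,(-.118,0,.005)),l2w(r.x,(0,.145,.005)))
c=lambda u,v,z:fonz(w,u/2.5+225,v/2.5+80,z)
print('foot',c(180,540,.04),c(246,545,.04),'stem',c(215,447,.03),c(252,447,.03),c(197,570,.03),c(235,573,.03),'head',c(217,413,.04),c(253,415,.04))
```

```text
[ 0.54195572 -0.30150902  0.13025416] [[-0.7  0.2]
 [ 0.1  0.3]
 [ 0.   0.8]
 [-0.1  0.1]
 [-0.4 -0.7]
 [ 1.   0. ]
 [ 0.  -0. ]
 [ 0.2 -0.4]]
[ 0.40796582 -0.23333494  0.045     ] [ 0.42495531 -0.31683558  0.005     ] [ 0.52312223 -0.15773733  0.005     ]
foot [ 0.45074298 -0.42047676  0.04      ] [ 0.48592846 -0.41856764  0.04      ] stem [ 0.46201687 -0.36600877  0.03      ] [ 0.48069049 -0.36330619  0.03      ] [ 0.46279118 -0.4479372   0.03      ] [ 0.48419922 -0.44693975  0.03      ] head [ 0.45984158 -0.34116964  0.04      ] [ 0.47727606 -0.33976007  0.04      ]
```

```bash
cat >> h.py <<'E'
from scipy.spatial.transform import Rotation as Ro
L=np.array([.54195,-.3015,.13025])
def cur():
    o=get_obs();q=o['eef_rot'];return o['eef_pos'],Ro.from_quat([q[1],q[2],q[3],q[0]])
def tool(yaw,tilt=0):
    # tilt: about closing axis; tilt=90deg -> tool points along local +y, camera up
    R0=Ro.from_matrix(np.array([[0,1,0],[1,0,0],[0,0,-1.]]))
    return Ro.from_euler('z',yaw)*Ro.from_euler('x',tilt)*R0
def go(P,R,Q=None):
    p,C=cur() if Q is None else Q
    print('shift',np.round(C.inv().apply(np.array(P)-p),4),'turn',np.round((C.inv()*R).as_rotvec(),4))
E
python3 - <<'E'
from h import *
go([.408,-.232,.05],tool(L[2]))
p,C=cur();print(C.inv().apply(l2w([0,0,L[2]],(0,.072,0))))
E
```

```text
shift [ 0.0236 -0.0446  0.2062] turn [ 0.     -0.0002  0.0155]
[7.19913058e-02 1.11877393e-03 1.54585242e-05]
```

```bash
python3 -m jog '[0.024,-0.045,0.06,0,0,0.0155,0, 0.024,-0.045,0.12,0,0,0.0155,0, 0.024,-0.045,0.17,0,0,0.0155,0, 0.024,-0.045,0.206,0,0,0.0155,0, 0.024,-0.045,0.206,0,0,0.0155,0, 0.024,-0.045,0.206,0,0,0.0155,0.9, 0.024,-0.045,0.206,0,0,0.0155,0.9, 0.024,-0.045,0.206,0,0,0.0155,0.9, 0.024,-0.045,0.206,0,0,0.0155,0.9, 0.024,-0.045,0.206,0,0,0.0155,0.9,0.024,-0.045,0.206,0,0,0.0155,0.9]'
```

```text
time_s: 3.5
eef_pos: [0.4086, -0.2335, 0.0515]
eef_rot: [0.002, 0.66, 0.751, 0.0]
wrist_force: [5.9, 1.7, 3.1]
opening: 0.18
grasp_force: 59.5
```

```bash
python3 -m jog '[0.02,0,0,0,0,0,0.9, 0.04,0,0,0,0,0,0.9, 0.055,0,0,0,0,0,0.9, 0.065,0,0,0,0,0,0.9, 0.068,0,0,0,0,0,0.9, 0.068,0,0,0,0,0,0.9]'
python3 - <<'E'
from h import *
p,_=cur();c,s=np.cos(L[2]),np.sin(L[2]);d=p-[L[0],L[1],0];print(c*d[0]+s*d[1],-s*d[0]+c*d[1]-.085)
E
```

```text
time_s: 4.25
eef_pos: [0.3997, -0.1652, 0.0514]
eef_rot: [0.002, 0.66, 0.751, 0.001]
wrist_force: [4.0, 2.0, 6.6]
opening: 0.179
grasp_force: 62.1
-0.12335894645745477 0.06865486690899934
```

```bash
python3 -m jog '[0.003,0,0,0,0,0,0.9, 0.004,0,0,0,0,0,0.9, 0.004,0,0,0,0,0,0.9]'
```

```text
time_s: 4.62
eef_pos: [0.3996, -0.164, 0.0515]
eef_rot: [0.004, 0.66, 0.751, -0.001]
wrist_force: [4.0, -10.7, -2.2]
opening: 0.18
grasp_force: 60.8
```

```bash
python3 -m jog '[-0.001,0,0,0,0,0,0.4, -0.001,0,0,0,0,0,0.1, -0.001,0,0,0,0,0,0, -0.001,0,-0.05,0,0,0,0, -0.001,0,-0.11,0,0,0,0, -0.001,0,-0.17,0,0,0,0]';python3 - <<'E'
from h import *
go([.47,-.43,.22],tool(0.0))
E
```

```text
time_s: 5.38
eef_pos: [0.3973, -0.1616, 0.2216]
eef_rot: [-0.001, 0.66, 0.751, -0.0]
wrist_force: [0.1, -1.2, -1.5]
opening: 1.002
grasp_force: 0.0
shift [-0.2755  0.0377  0.0013] turn [-0.001  -0.0009  0.1286]
```

```bash
python3 -m jog '[-0.2755,0.038,0,0,0,0.129,0,-0.2755,0.038,0,0,0,0.129,0,-0.2755,0.038,0,0,0,0.129,0,-0.2755,0.038,0,0,0,0.129,0,-0.2755,0.038,0,0,0,0.129,0,-0.2755,0.038,0,0,0,0.129,0,-0.2755,0.038,0,0,0,0.129,0]';python3 - <<'E'
from h import *
w=camera('wrist')
import pickle;pickle.dump(w,open('w2.pkl','wb'))
print(w['extrinsics'][:3,3])
print([(np.round(r['xyz'],3).tolist(),round(r['confidence'],2),fpix(w,r['xyz']).round().tolist()) for r in spot_in(w,'rest')])
a=w['frame'][:,:,::-1]
cv2.imwrite('pics/w2.png',cv2.resize(a[50:290,200:440],None,fx=2.5,fy=2.5,interpolation=cv2.INTER_CUBIC))
E
```

```text
time_s: 6.25
eef_pos: [0.4706, -0.4295, 0.2195]
eef_rot: [-0.001, 0.707, 0.707, 0.0]
wrist_force: [-0.2, 0.4, 0.2]
opening: 1.002
grasp_force: 0.0
[ 0.46964265 -0.34710099  0.33728896]
[([0.452, -0.557, 0.029], 0.84, [303.0, 282.0]), ([0.472, -0.418, 0.03], 0.8, [321.0, 167.0])]
```

View pics/w2.png

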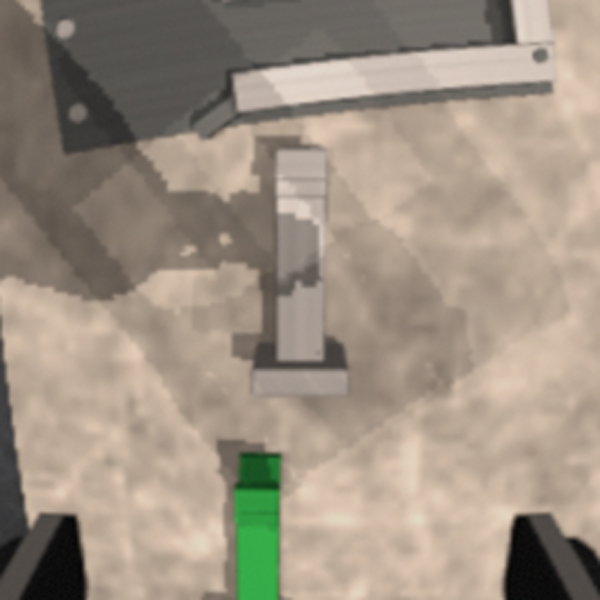

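```bash
cat >> h.py <<'E'
def grasp(foot,yaw,h=.055,zc=.028,tilt=-np.pi/6):
    """foot: underside centre xy; yaw: axis foot->head angle minus 90deg; returns tcp pos, R"""
    a=np.array([-np.sin(yaw),np.cos(yaw),0]);R=tool(yaw,tilt)
    g=np.array([foot[0],foot[1],zc])+a*h
    return g-R.apply([0,0,.006]),R
E
python3 - <<'E'
from h import *
import pickle;w=pickle.load(open('w2.pkl','rb'))
c=lambda u,v,z:fonz(w,u/2.5+200,v/2.5+50,z)[:2].round(4)
print('footouter',c(252,395,.04),c(348,395,.04),'inner',c(252,370,.04),c(348,370,.04),'head',c(277,148,.04),c(327,148,.04), 'hd inner',c(277,196,.04),c(327,196,.04))
f=(c(252,395,.04)+c(348,395,.04))/2;h=(c(277,148,.04)+c(327,148,.04))/2
d=h-f;yaw=np.arctan2(-d[0],d[1]);print(f,h,np.hypot(*d),yaw)
P,R=grasp(f,yaw);print(P);go(P,R);go(P-R.apply([0,0,.08]),R)
E
```

```text
footouter [ 0.4516 -0.4588] [ 0.491  -0.4588] inner [ 0.4518 -0.448 ] [ 0.4908 -0.448 ] head [ 0.4625 -0.3591] [ 0.4814 -0.3591] hd inner [ 0.4624 -0.3776] [ 0.4816 -0.3776]
[ 0.4713 -0.4588] [ 0.47195 -0.3591 ] 0.09970211883405489 -0.006519466307873811
[ 0.47167813 -0.40080123  0.03319615]
shift [0.0283 0.0009 0.187 ] turn [ 0.0014 -0.5244  0.007 ]
shift [0.0683 0.0012 0.1177] turn [ 0.0014 -0.5244  0.007 ]
```

```bash
python3 -m jog '[0.068,0.001,0.06,0,-0.18,0.007,0, 0.068,0.001,0.1,0,-0.36,0.007,0, 0.068,0.001,0.118,0,-0.5244,0.007,0, 0.068,0.001,0.118,0,-0.5244,0.007,0, 0.048,0.001,0.153,0,-0.5244,0.007,0, 0.028,0.001,0.187,0,-0.5244,0.007,0, 0.028,0.001,0.187,0,-0.5244,0.007,0]'
```

```text
time_s: 7.22
eef_pos: [0.471, -0.4043, 0.0327]
eef_rot: [0.182, 0.687, 0.68, -0.183]
wrist_force: [0.4, 0.2, -0.1]
opening: 0.997
grasp_force: 0.0
```

```bash
python3 -m jog '[0,0,0,0,0,0,0.5,0,0,0,0,0,0,0.9,0,0,0,0,0,0,0.9,0,0,0,0,0,0,0.9,0,0,0,0,0,0,0.9,0,0,0,0,0,0,0.9]'
python3 - <<'E'
from h import *
p,C=cur();print((C.inv()*tool(-.0065,-np.pi/6)).as_rotvec())
R=tool(L[2],np.pi/3)
# foot underside centre relative to tcp when upright at lane
for loc in [(-.155,0,.12),(-.155,0,.007)]:
    F=l2w(L,loc); P=F+[0,0,.055]-R.apply([0,0,.006]);print(P)
    go(P,R)
go(p+[0,0,.15],C)
E
```

```text
time_s: 7.98
eef_pos: [0.4727, -0.4026, 0.0345]
eef_rot: [0.184, 0.685, 0.68, -0.183]
wrist_force: [-1.2, 4.4, 6.3]
opening: 0.219
grasp_force: 59.8
[ 0.00252945  0.0019753  -0.00131106]
[ 0.38893782 -0.32678385  0.178     ]
shift [-0.007  -0.0839 -0.1621] turn [ 0.0422  1.5703 -0.1458]
[ 0.38893782 -0.32678385  0.065     ]
shift [ 0.0497 -0.0842 -0.0644] turn [ 0.0422  1.5703 -0.1458]
shift [-0.0753  0.0004 -0.1298] turn [0. 0. 0.]
```

```bash
cat >> h.py <<'E'
def place(loc,h,off,yaw=None,tilt=np.pi/3):
    """tcp pose so that the foot underside centre is at lane-local loc"""
    R=tool(L[2],tilt);F=l2w(L,loc)-l2w([0,0,L[2]],(0,off,0))
    return F+[0,0,h]-R.apply([0,0,.006]),R
E
python3 - <<'E'
from h import *
go(*place((-.158,0,.12),.0532,.0093))
E
python3 -m jog '[-0.03,0,-0.055,0,0,0,0.9,-0.06,0,-0.105,0,0,0,0.9,-0.075,0,-0.13,0,0,0,0.9,-0.075,0,-0.13,0,0,0,0.9]'
python3 - <<'E'
from h import *
go(*place((-.158,0,.12),.0532,.0093))
E
```

```text
shift [-0.0144 -0.0856 -0.1557] turn [ 0.0422  1.5703 -0.1458]
time_s: 8.48
eef_pos: [0.4729, -0.4032, 0.1863]
eef_rot: [0.186, 0.686, 0.68, -0.183]
wrist_force: [0.3, -0.6, -3.1]
opening: 0.223
grasp_force: 59.7
shift [ 0.062  -0.0862 -0.025 ] turn [ 0.0456  1.5725 -0.1456]
```

```bash
python3 -m jog '[0.062,-0.086,-0.025,0.0456,1.5725,-0.1456,0.9,0.062,-0.086,-0.025,0.0456,1.5725,-0.1456,0.9,0.062,-0.086,-0.025,0.0456,1.5725,-0.1456,0.9,0.062,-0.086,-0.025,0.0456,1.5725,-0.1456,0.9,0.062,-0.086,-0.025,0.0456,1.5725,-0.1456,0.9,0.062,-0.086,-0.025,0.0456,1.5725,-0.1456,0.9,0.062,-0.086,-0.025,0.0456,1.5725,-0.1456,0.9,0.062,-0.086,-0.025,0.0456,1.5725,-0.1456,0.9,0.062,-0.086,-0.025,0.0456,1.5725,-0.1456,0.9,0.062,-0.086,-0.025,0.0456,1.5725,-0.1456,0.9,0.062,-0.086,-0.025,0.0456,1.5725,-0.1456,0.9]'
python3 - <<'E'
from h import *
print(get_obs()['q'])
go(*place((-.158,0,.12),.0532,.0093))
go(*place((-.158,0,.008),.0532,.0093))
s=camera('side');w=camera('wrist')
a=s['frame'][190:300,230:380,::-1];a=cv2.resize(a,None,fx=3,fy=3,interpolation=cv2.INTER_CUBIC)
b=cv2.resize(w['frame'][:,:,::-1],(528,330));cv2.imwrite('pics/p3.png',np.vstack([cv2.copyMakeBorder(a[:,:450],0,0,0,78,0),b])[:600])
E
```

```text
time_s: 9.85
eef_pos: [0.386, -0.3352, 0.1729]
eef_rot: [-0.378, 0.572, 0.649, 0.329]
wrist_force: [-0.1, -0.2, -1.8]
opening: 0.219
grasp_force: 60.1
[-1.11446711  0.74704871  1.30970089  0.32304725  2.08885037 -1.2355885 ]
shift [ 0.0022  0.0009 -0.0028] turn [-0.0023 -0.0032 -0.0045]
shift [-0.095   0.0015  0.0528] turn [-0.0023 -0.0032 -0.0045]
```

View pics/p3.png

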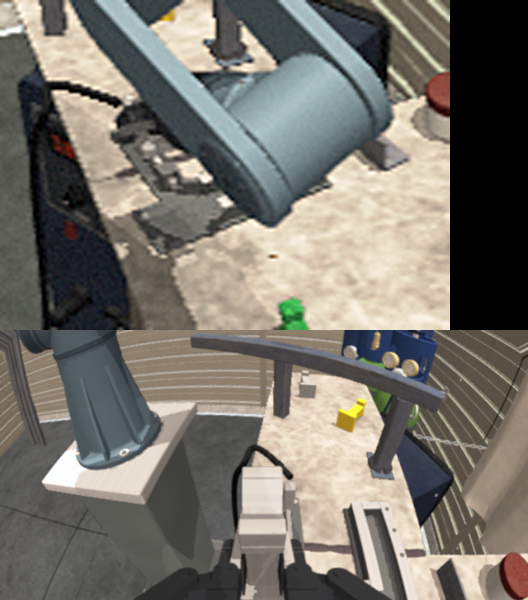

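```bash
python3 -m jog '[-0.035,0.001,0.02,0,0,0,0.9,-0.07,0.001,0.039,0,0,0,0.9,-0.088,0.0015,0.049,0,0,0,0.9,-0.093,0.0015,0.0518,0,0,0,0.9,-0.093,0.0015,0.0518,0,0,0,0.9]';python3 - <<'E'
from h import *
go(*place((-.158,0,.008),.0532,.0093))
go(*place((-.158,0,.005),.0532,.0093))
E
```

```text
time_s: 10.58
eef_pos: [0.3877, -0.3371, 0.0682]
eef_rot: [-0.378, 0.571, 0.65, 0.33]
wrist_force: [-0.3, -0.4, -2.5]
opening: 0.224
grasp_force: 60.1
shift [-0.0031 -0.0004  0.0027] turn [-0.0016 -0.0027 -0.0029]
shift [-0.0057 -0.0004  0.0042] turn [-0.0016 -0.0027 -0.0029]
```

```bash
python3 -m jog '[-0.0031,0,0.0027,0,0,0,0.9,-0.0031,0,0.0027,0,0,0,0.9,-0.0031,0,0.0027,0,0,0,0.9]';python3 -m jog '[-0.0026,0,0.0015,0,0,0,0.9,-0.0026,0,0.0015,0,0,0,0.9]';python3 - <<'E'
from h import *
go(*place((-.158,0,.005),.0532,.0093))
E
```

```text
time_s: 10.95
eef_pos: [0.3874, -0.3362, 0.0638]
eef_rot: [-0.378, 0.571, 0.65, 0.33]
wrist_force: [0.6, -0.3, -2.3]
opening: 0.218
grasp_force: 60.1
time_s: 11.2
eef_pos: [0.3874, -0.3363, 0.0618]
eef_rot: [-0.378, 0.571, 0.65, 0.33]
wrist_force: [0.4, 0.2, 5.8]
opening: 0.216
grasp_force: 60.6
shift [-0.0006 -0.0003  0.0002] turn [-0.0014 -0.0048 -0.0026]
```

Run:
```python
from h import *
for x in (-.158,-.1,0): go(*place((x,0,.0075),.0532,.0093))
```

```text
shift [ 0.0016 -0.0003 -0.001 ] turn [-0.0014 -0.0048 -0.0026]
shift [ 0.0017  0.0577 -0.0011] turn [-0.0014 -0.0048 -0.0026]
shift [ 0.002   0.1577 -0.0012] turn [-0.0014 -0.0048 -0.0026]
```

```bash
python3 -m jog '[0.0016,0,-0.001,0,0,0,0.9,0.0016,0.02,-0.001,0,0,0,0.9,0.0016,0.038,-0.001,0,0,0,0.9,0.0016,0.055,-0.001,0,0,0,0.9,0.0016,0.065,-0.001,0,0,0,0.9,0.0016,0.065,-0.001,0,0,0,0.9]';python3 - <<'E'
from h import *
for x in (-.093,0): go(*place((x,0,.0075),.0532,.0093))
E
```

```text
time_s: 11.95
eef_pos: [0.4526, -0.3271, 0.0619]
eef_rot: [-0.378, 0.571, 0.65, 0.33]
wrist_force: [0.9, 0.9, -1.2]
opening: 0.217
grasp_force: 60.2
shift [ 0.0012 -0.0011 -0.0015] turn [-0.0025 -0.0037 -0.0022]
shift [ 0.0014  0.0919 -0.0017] turn [-0.0025 -0.0037 -0.0022]
```

```bash
python3 -m jog '[0.001,0.02,-0.001,0,0,0,0.9,0.001,0.04,-0.001,0,0,0,0.9,0.001,0.06,-0.0015,0,0,0,0.9,0.001,0.08,-0.0015,0,0,0,0.9,0.001,0.092,-0.0015,0,0,0,0.9,0.001,0.092,-0.0015,0,0,0,0.9]';python3 - <<'E'
from h import *
for y in (0,.06,.124): go(*place((0,y,.0075),.0532,.0093))
E
```

```text
time_s: 12.7
eef_pos: [0.5432, -0.3162, 0.0629]
eef_rot: [-0.378, 0.571, 0.65, 0.329]
wrist_force: [-0.2, 0.1, -3.0]
opening: 0.218
grasp_force: 60.1
shift [ 0.0008  0.0007 -0.0002] turn [-0.0024 -0.0037 -0.0032]
shift [0.0306 0.0007 0.0519] turn [-0.0024 -0.0037 -0.0032]
shift [0.0624 0.0008 0.1075] turn [-0.0024 -0.0037 -0.0032]
```

```bash
python3 -m jog '[0.0108,0.0007,0.0175,0,0,0,0.9,0.0208,0.0007,0.0348,0,0,0,0.9,0.0308,0.0007,0.052,0,0,0,0.9,0.0408,0.0007,0.07,0,0,0,0.9,0.051,0.0007,0.0875,0,0,0,0.9,0.0585,0.0007,0.1,0,0,0,0.9,0.0585,0.0007,0.1,0,0,0,0.9]';python3 - <<'E'
from h import *
for y in (.115,.124,): go(*place((0,y,.0075),.0532,.0093))
go(*place((0,.124,.005),.0532,.0093))
E
```

```text
time_s: 13.58
eef_pos: [0.5283, -0.2009, 0.0645]
eef_rot: [-0.379, 0.571, 0.649, 0.33]
wrist_force: [-1.1, -0.5, -2.1]
opening: 0.219
grasp_force: 60.1
shift [-0.0012  0.0005 -0.0005] turn [-0.0024 -0.0043 -0.0036]
shift [0.0033 0.0005 0.0073] turn [-0.0024 -0.0043 -0.0036]
shift [0.0011 0.0005 0.0085] turn [-0.0024 -0.0043 -0.0036]
```

```bash
python3 -m jog '[0.001,0.0005,0.006,0,0,0,0.9,-0.0005,0.0005,0.0075,0,0,0,0.9,-0.0005,0.0005,0.0075,0,0,0,0.6,-0.0005,0.0005,0.0075,0,0,0,0.3,-0.0005,0.0005,0.0075,0,0,0,0,-0.0005,0.0005,0.0075,0,0,0,0,0,0.0005,-0.04,0,0,0,0,0,0.0005,-0.09,0,0,0,0,0.03,0.0005,-0.14,0,0,0,0,0.06,0,-0.18,0,0,0,0]';python3 - <<'E'
from h import *
go([.50,-.18,.3],tool(0,0))
go([.43,.13,.3],tool(0,0))
E
```

```text
time_s: 14.82
eef_pos: [0.5456, -0.3281, 0.2072]
eef_rot: [-0.378, 0.572, 0.649, 0.33]
wrist_force: [0.5, 0.5, 0.4]
opening: 1.001
grasp_force: 0.0
shift [ 0.1564 -0.0264  0.0865] turn [-0.0713 -1.0491  0.1152]
shift [ 0.3135 -0.0559  0.3612] turn [-0.0713 -1.0491  0.1152]
```

```bash
python3 -m jog '[0.156,-0.026,0.086,-0.0713,-1.049,0.115,0,0.156,-0.026,0.086,-0.0713,-1.049,0.115,0,0.156,-0.026,0.086,-0.0713,-1.049,0.115,0,0.156,-0.026,0.086,-0.0713,-1.049,0.115,0,0.156,-0.026,0.086,-0.0713,-1.049,0.115,0,0.156,-0.026,0.086,-0.0713,-1.049,0.115,0,0.3135,-0.056,0.3612,-0.0713,-1.049,0.115,0,0.3135,-0.056,0.3612,-0.0713,-1.049,0.115,0,0.3135,-0.056,0.3612,-0.0713,-1.049,0.115,0,0.3135,-0.056,0.3612,-0.0713,-1.049,0.115,0,0.3135,-0.056,0.3612,-0.0713,-1.049,0.115,0,0.3135,-0.056,0.3612,-0.0713,-1.049,0.115,0,0.3135,-0.056,0.3612,-0.0713,-1.049,0.115,0,0.3135,-0.056,0.3612,-0.0713,-1.049,0.115,0]';python3 - <<'E'
from h import *
w=camera('wrist');save(w,'w4.png')
import pickle;pickle.dump(w,open('w4.pkl','wb'))
print([(np.round(r['xyz'],3).tolist(),round(r['confidence'],2),fpix(w,r['xyz']).round().tolist()) for r in spot_in(w,'rest')])
E
```

```text
time_s: 16.58
eef_pos: [0.4301, 0.13, 0.2987]
eef_rot: [0.0, 0.707, 0.707, -0.0]
wrist_force: [0.8, -0.6, -0.5]
opening: 1.002
grasp_force: 0.0
[([0.528, 0.116, 0.027], 0.9, [393.0, 171.0]), ([0.428, 0.25, 0.033], 0.86, [317.0, 66.0]), ([0.525, -0.173, 0.038], 0.63, [375.0, 341.0])]
```

View pics/w4.png

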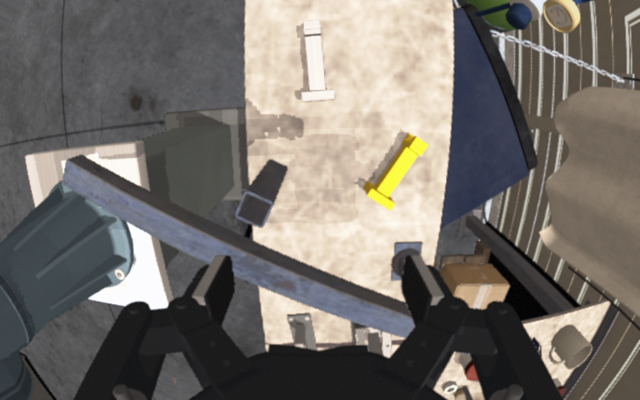

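```bash
python3 -m jog '[0.09,0,0.08,0,0,0,0,0.09,0,0.08,0,0,0,0,0.09,0,0.08,0,0,0,0,0.09,0,0.08,0,0,0,0]';python3 - <<'E'
from h import *
w=camera('wrist')
import pickle;pickle.dump(w,open('w5.pkl','wb'))
print([(np.round(r['xyz'],3).tolist(),round(r['confidence'],2),fpix(w,r['xyz']).round().tolist()) for r in spot_in(w,'rest')])
a=w['frame'][:,:,::-1]
cv2.imwrite('pics/w5.png',cv2.resize(a[0:240,200:440],None,fx=2.5,fy=2.5,interpolation=cv2.INTER_CUBIC))
E
```

```text
time_s: 17.18
eef_pos: [0.4303, 0.2204, 0.2191]
eef_rot: [0.0, 0.707, 0.707, 0.0]
wrist_force: [0.4, 0.7, 1.2]
opening: 0.999
grasp_force: 0.0
[([0.525, 0.12, 0.027], 0.8, [399.0, 260.0]), ([0.426, 0.25, 0.033], 0.73, [314.0, 150.0])]
```

View pics/w5.png

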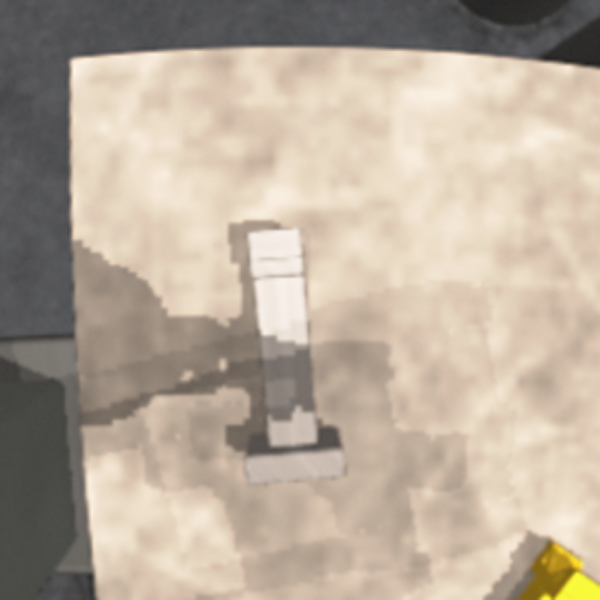

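Run:
```python
from h import *
import pickle;w=pickle.load(open('w5.pkl','rb'))
c=lambda u,v,z:fonz(w,u/2.5+200,v/2.5,z)[:2]
f=(c(247,482,.04)+c(346,474,.04))/2;h=(c(248,232,.04)+c(300,229,.04))/2
e=c(346,474,.04)-c(247,482,.04);print(np.arctan2(e[1],e[0]),np.hypot(*e))
d=h-f;yaw=np.arctan2(-d[0],d[1]);print(f,h,np.hypot(*d),yaw)
P,R=grasp(f,yaw);print(P);go(P,R);go(P-R.apply([0,0,.08]),R)
```

```text
0.08457727231836874 0.0399936959513667
[0.42981442 0.20887674] [0.42134267 0.30675592] 0.09824511959954349 0.08633794501916428
[0.42481304 0.2666607  0.03319615]
shift [ 0.0463 -0.0066  0.1869] turn [-0.0203 -0.5236 -0.0859]
shift [ 0.0862 -0.0099  0.1176] turn [-0.0203 -0.5236 -0.0859]
```

```bash
python3 -m jog '[0.086,-0.01,0.06,-0.007,-0.18,-0.03,0,0.086,-0.01,0.1,-0.014,-0.36,-0.06,0,0.086,-0.01,0.118,-0.0203,-0.5236,-0.0859,0,0.086,-0.01,0.118,-0.0203,-0.5236,-0.0859,0,0.066,-0.008,0.153,-0.0203,-0.5236,-0.0859,0,0.046,-0.0066,0.187,-0.0203,-0.5236,-0.0859,0,0.046,-0.0066,0.187,-0.0203,-0.5236,-0.0859,0,0.046,-0.0066,0.187,-0.0203,-0.5236,-0.0859,0.5,0.046,-0.0066,0.187,-0.0203,-0.5236,-0.0859,0.9,0.046,-0.0066,0.187,-0.0203,-0.5236,-0.0859,0.9,0.046,-0.0066,0.187,-0.0203,-0.5236,-0.0859,0.9,0.046,-0.0066,0.187,-0.0203,-0.5236,-0.0859,0.9,0.046,-0.0066,0.187,-0.0203,-0.5236,-0.0859,0.9]'
python3 - <<'E'
from h import *
p,C=cur();yaw=.0863
print((C.inv()*tool(yaw,-np.pi/6)).as_rotvec())
g=p+C.apply([0,0,.006]);a=np.array([-np.sin(yaw),np.cos(yaw)])
print('h',(g[:2]-[.4298,.2089])@a,'off',g[2]-.02)
go(p+[0,0,.2],C)
E
```

```text
time_s: 18.9
eef_pos: [0.4237, 0.2682, 0.0328]
eef_rot: [0.191, 0.652, 0.713, -0.175]
wrist_force: [-0.2, 1.8, 6.2]
opening: 0.222
grasp_force: 59.5
[ 0.00082193 -0.00058749  0.00258911]
h 0.056621467087563326 off 0.007597033108075416
shift [-9.990e-02 -1.000e-04 -1.733e-01] turn [0. 0. 0.]
```

```bash
python3 -m jog '[-0.03,0,-0.052,0,0,0,0.9,-0.06,0,-0.104,0,0,0,0.9,-0.09,0,-0.156,0,0,0,0.9,-0.12,0,-0.208,0,0,0,0.9,-0.15,0,-0.26,0,0,0,0.9,-0.15,0,-0.26,0,0,0,0.9,-0.15,0,-0.26,0,0,0,0.9]'
python3 - <<'E'
from h import *
P,R=place((-.158,0,.27),.0566,.0076);go(P,R);print(P)
p,C=cur();M=[.42,-.05,.36];go(M,R)
E
```

```text
time_s: 19.77
eef_pos: [0.4231, 0.2675, 0.3307]
eef_rot: [0.19, 0.652, 0.713, -0.176]
wrist_force: [0.0, 0.3, -3.4]
opening: 0.219
grasp_force: 59.5
shift [-0.516  -0.0892  0.2996] turn [ 0.0076  1.5703 -0.046 ]
[ 0.38695034 -0.33470912  0.3296    ]
shift [-0.2883 -0.0312  0.1328] turn [ 0.0076  1.5703 -0.046 ]
```

```bash
python3 -m jog '[-0.288,-0.031,0.133,0.0076,1.5703,-0.046,0.9,-0.288,-0.031,0.133,0.0076,1.5703,-0.046,0.9,-0.288,-0.031,0.133,0.0076,1.5703,-0.046,0.9,-0.288,-0.031,0.133,0.0076,1.5703,-0.046,0.9,-0.288,-0.031,0.133,0.0076,1.5703,-0.046,0.9,-0.288,-0.031,0.133,0.0076,1.5703,-0.046,0.9,-0.516,-0.089,0.3,0.0076,1.5703,-0.046,0.9,-0.516,-0.089,0.3,0.0076,1.5703,-0.046,0.9,-0.516,-0.089,0.3,0.0076,1.5703,-0.046,0.9,-0.516,-0.089,0.3,0.0076,1.5703,-0.046,0.9,-0.516,-0.089,0.3,0.0076,1.5703,-0.046,0.9,-0.516,-0.089,0.3,0.0076,1.5703,-0.046,0.9,-0.516,-0.089,0.3,0.0076,1.5703,-0.046,0.9,-0.516,-0.089,0.3,0.0076,1.5703,-0.046,0.9]'
python3 - <<'E'
from h import *
print(get_obs()['q'])
for z in (.27,.05,.011): go(*place((-.158,0,z),.0566,.0076))
E
```

```text
time_s: 21.52
eef_pos: [0.3878, -0.3336, 0.33]
eef_rot: [-0.376, 0.571, 0.651, 0.33]
wrist_force: [0.0, -0.4, -2.3]
opening: 0.218
grasp_force: 59.8
[-1.11193548  0.56185501  1.25342904  0.38835612  2.31167294 -1.13416735]
shift [-0.0008 -0.001  -0.0006] turn [-0.0002 -0.0009  0.0014]
shift [-0.1914 -0.0012  0.1092] turn [-0.0002 -0.0009  0.0014]
shift [-0.2252 -0.0013  0.1287] turn [-0.0002 -0.0009  0.0014]
```

Before lowering, check that the first rest is still standing in the lane, using the same picture to confirm the held one.

```bash
python3 -m jog '[-0.054,-0.001,0.031,0,0,0,0.9,-0.108,-0.001,0.062,0,0,0,0.9,-0.16,-0.001,0.091,0,0,0,0.9,-0.2,-0.001,0.114,0,0,0,0.9,-0.222,-0.001,0.1265,0,0,0,0.9,-0.224,-0.001,0.128,0,0,0,0.9,-0.224,-0.001,0.128,0,0,0,0.9]'
python3 - <<'E'
from h import *
w=camera('wrist');save(w,'w6.png')
for z in (.008,.005): go(*place((-.158,0,z),.0566,.0076))
print([(np.round(r['xyz'],3).tolist(),round(r['confidence'],2),fpix(w,r['xyz']).round().tolist()) for r in spot_in(w,'rest')])
E
```

```text
time_s: 22.4
eef_pos: [0.3877, -0.3362, 0.0735]
eef_rot: [-0.375, 0.571, 0.652, 0.33]
wrist_force: [0.4, -1.1, -1.6]
opening: 0.218
grasp_force: 59.6
shift [-0.0045 -0.0006  0.0049] turn [0.001  0.0025 0.0023]
shift [-0.007  -0.0006  0.0064] turn [0.001  0.0025 0.0023]
[([0.523, -0.19, 0.068], 0.92, [501.0, 136.0]), ([0.382, -0.334, 0.109], 0.79, [307.0, 240.0]), ([0.517, 0.079, 0.024], 0.71, [433.0, 57.0])]
```

View pics/w6.png

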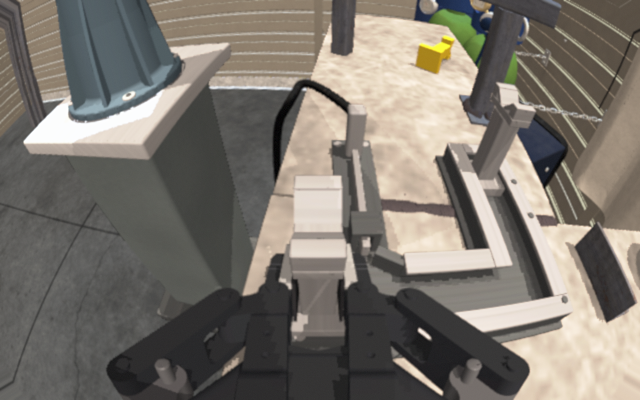

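The wrist view shows the first rest standing at the far arm's end (500,130), the keeper drawn clear of the mouth (360,200), and the held rest upright (320,250) above the tongue. Lowering to contact.

```bash
python3 -m jog '[-0.0045,0,0.0049,0,0,0,0.9,-0.0045,0,0.0049,0,0,0,0.9,-0.0045,0,0.0049,0,0,0,0.9]';python3 -m jog '[-0.0024,0,0.0014,0,0,0,0.9,-0.0024,0,0.0014,0,0,0,0.9]';python3 - <<'E'
from h import *
go(*place((-.158,0,.005),.0566,.0076))
E
```

```text
time_s: 22.88
eef_pos: [0.3869, -0.3342, 0.0661]
eef_rot: [-0.375, 0.571, 0.651, 0.33]
wrist_force: [0.4, -0.2, -1.4]
opening: 0.22
grasp_force: 59.7
time_s: 23.12
eef_pos: [0.387, -0.3344, 0.0658]
eef_rot: [-0.376, 0.57, 0.651, 0.331]
wrist_force: [-0.6, 0.2, 10.8]
opening: 0.221
grasp_force: 60.5
shift [-0.0012 -0.0001  0.0004] turn [ 0.0011 -0.0025  0.0021]
```

Run:
```python
from h import *
for x in (-.158,-.093,0): go(*place((x,0,.0075),.0578,.0076))
```

```text
shift [ 0.002  -0.0001 -0.0015] turn [ 0.0011 -0.0025  0.0021]
shift [ 0.0019  0.0649 -0.0014] turn [ 0.0011 -0.0025  0.0021]
shift [ 0.0017  0.1579 -0.0013] turn [ 0.0011 -0.0025  0.0021]
```

```bash
python3 -m jog '[0.0028,0,-0.002,0,0,0,0.9,0.0028,0.02,-0.002,0,0,0,0.9,0.0028,0.038,-0.002,0,0,0,0.9,0.0028,0.055,-0.002,0,0,0,0.9,0.0028,0.065,-0.002,0,0,0,0.9,0.0028,0.065,-0.002,0,0,0,0.9]';python3 - <<'E'
from h import *
for x in (-.093,0): go(*place((x,0,.0075),.0578,.0076))
E
```

```text
time_s: 23.88
eef_pos: [0.452, -0.3256, 0.0665]
eef_rot: [-0.375, 0.571, 0.652, 0.33]
wrist_force: [0.1, -0.4, -3.2]
opening: 0.22
grasp_force: 59.7
shift [ 0.0013 -0.0007 -0.0014] turn [-0.0002  0.0003  0.0018]
shift [ 0.0011  0.0923 -0.0014] turn [-0.0002  0.0003  0.0018]
```

```bash
python3 -m jog '[0.001,0.02,-0.001,0,0,0,0.9,0.001,0.04,-0.001,0,0,0,0.9,0.001,0.06,-0.0015,0,0,0,0.9,0.001,0.08,-0.0015,0,0,0,0.9,0.001,0.092,-0.0015,0,0,0,0.9,0.001,0.092,-0.0015,0,0,0,0.9]';python3 - <<'E'
from h import *
for y in (0,.07,.079): go(*place((0,y,.0075),.0578,.0076))
E
```

```text
time_s: 24.62
eef_pos: [0.5427, -0.3148, 0.0683]
eef_rot: [-0.375, 0.571, 0.651, 0.33]
wrist_force: [-0.4, -0.1, -2.5]
opening: 0.222
grasp_force: 59.7
shift [0.0003 0.0009 0.0004] turn [0.0003 0.0002 0.0013]
shift [0.0353 0.001  0.061 ] turn [0.0003 0.0002 0.0013]
shift [0.0398 0.001  0.0688] turn [0.0003 0.0002 0.0013]
```

```bash
python3 -m jog '[0.0105,0.001,0.018,0,0,0,0.9,0.0205,0.001,0.0355,0,0,0,0.9,0.031,0.001,0.053,0,0,0,0.9,0.0365,0.001,0.063,0,0,0,0.9,0.0365,0.001,0.063,0,0,0,0.9]';python3 - <<'E'
from h import *
go(*place((0,.072,.005),.0578,.0076))
E
```

```text
time_s: 25.25
eef_pos: [0.5339, -0.2424, 0.0687]
eef_rot: [-0.376, 0.571, 0.651, 0.33]
wrist_force: [-0.8, 0.2, -3.3]
opening: 0.219
grasp_force: 59.7
shift [-0.0028  0.0003  0.0011] turn [ 0.0007 -0.0001  0.0009]
```

```bash
python3 -m jog '[-0.0028,0,0.0012,0,0,0,0.9,-0.0028,0,0.0012,0,0,0,0.9,-0.0028,0,0.0012,0,0,0,0.6,-0.0028,0,0.0012,0,0,0,0.3,-0.0028,0,0.0012,0,0,0,0,-0.0028,0,0.0012,0,0,0,0,0,0,-0.04,0,0,0,0,0,0,-0.09,0,0,0,0,0.03,0,-0.14,0,0,0,0,0.06,0,-0.18,0,0,0,0]';python3 - <<'E'
from h import *
go([.40,-.165,.25],tool(L[2]))
go([.3985,-.164,.0515],tool(L[2]))
E
```

```text
time_s: 26.5
eef_pos: [0.5502, -0.3688, 0.212]
eef_rot: [-0.375, 0.571, 0.651, 0.33]
wrist_force: [-0.7, -0.4, -0.6]
opening: 1.0
grasp_force: 0.0
shift [ 0.1439 -0.1226  0.1726] turn [ 2.0000e-03 -1.0468e+00 -1.0000e-04]
shift [-0.0274 -0.1243  0.2729] turn [ 2.0000e-03 -1.0468e+00 -1.0000e-04]
```

```bash
python3 -m jog '[0.144,-0.1226,0.1726,0.002,-1.0468,0,0,0.144,-0.1226,0.1726,0.002,-1.0468,0,0,0.144,-0.1226,0.1726,0.002,-1.0468,0,0,0.144,-0.1226,0.1726,0.002,-1.0468,0,0,0.144,-0.1226,0.1726,0.002,-1.0468,0,0,0.144,-0.1226,0.1726,0.002,-1.0468,0,0,0.144,-0.1226,0.1726,0.002,-1.0468,0,0,0.144,-0.1226,0.1726,0.002,-1.0468,0,0]';python3 - <<'E'
from h import *
go([.3985,-.164,.0515],tool(L[2]))
s=camera('side');save(s,'s7.png');w=camera('wrist')
print([(np.round(r['xyz'],3).tolist(),round(r['confidence'],2)) for r in spot_in(s,'rest')])
a=cv2.resize(s['frame'][150:350,220:380,::-1],None,fx=2.5,fy=2.5,interpolation=cv2.INTER_CUBIC);b=w['frame'][:,150:,::-1][:,:390]
b=cv2.resize(b,None,fx=1,fy=1);b=cv2.copyMakeBorder(b,0,100,0,0,0)
cv2.imwrite('pics/p7.png',np.hstack([a,b]))
E
```

```text
time_s: 27.5
eef_pos: [0.4003, -0.1638, 0.249]
eef_rot: [-0.001, 0.659, 0.752, 0.001]
wrist_force: [-0.7, 0.2, 0.3]
opening: 1.0
grasp_force: 0.0
shift [-0.0004 -0.0018  0.1975] turn [ 0.     -0.0021  0.0009]
[([0.448, -0.578, 0.031], 0.9), ([0.531, -0.242, 0.064], 0.81), ([0.523, 0.087, 0.034], 0.74)]
```

View pics/p7.png

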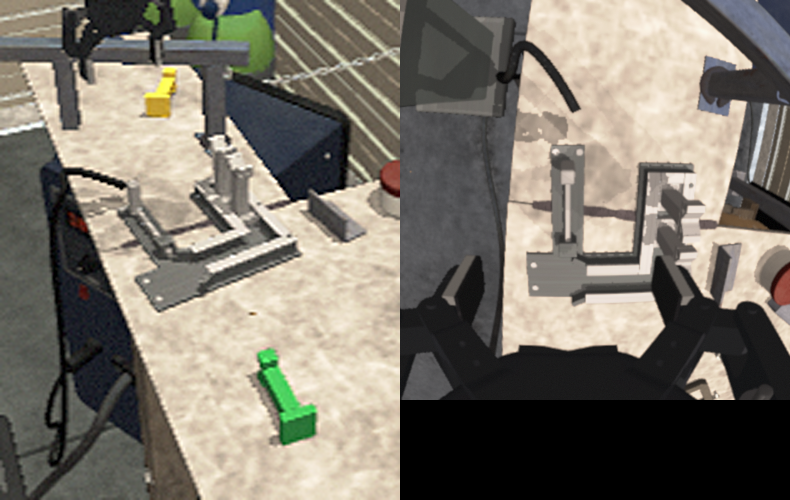

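```bash
python3 -m jog '[0,-0.001,0.06,0,0,0,0,0,-0.001,0.12,0,0,0,0,0,-0.001,0.17,0,0,0,0,0,-0.001,0.1975,0,0,0,0,0,-0.001,0.1975,0,0,0,0,0,-0.001,0.1975,0,0,0,0.5,0,-0.001,0.1975,0,0,0,0.9,0,-0.001,0.1975,0,0,0,0.9,0,-0.001,0.1975,0,0,0,0.9,0,-0.001,0.1975,0,0,0,0.9,0,-0.001,0.1975,0,0,0,0.9]'
python3 -m jog '[-0.02,0,0,0,0,0,0.9,-0.04,0,0,0,0,0,0.9,-0.055,0,0,0,0,0,0.9,-0.065,0,0,0,0,0,0.9,-0.07,0,0,0,0,0,0.9,-0.07,0,0,0,0,0,0.9]';python3 - <<'E'
from h import *
p,_=cur();c,s=np.cos(L[2]),np.sin(L[2]);d=p-[L[0],L[1],0];print(c*d[0]+s*d[1],-s*d[0]+c*d[1]-.085)
E
```

```text
time_s: 29.02
eef_pos: [0.3996, -0.1642, 0.0521]
eef_rot: [0.001, 0.659, 0.752, 0.0]
wrist_force: [-1.5, 0.8, 6.8]
opening: 0.177
grasp_force: 58.4
time_s: 29.78
eef_pos: [0.4087, -0.2336, 0.0521]
eef_rot: [0.0, 0.659, 0.752, 0.0]
wrist_force: [0.4, 1.6, 8.1]
opening: 0.177
grasp_force: 59.1
-0.12325797336841676 -0.0003399007163535084
```

```bash
python3 -m jog '[-0.002,0,0,0,0,0,0.9,-0.003,0,0,0,0,0,0.9,-0.003,0,0,0,0,0,0.9]'
```

```text
time_s: 30.15
eef_pos: [0.4087, -0.2338, 0.052]
eef_rot: [-0.002, 0.659, 0.752, 0.002]
wrist_force: [-0.3, 14.1, 16.6]
opening: 0.177
grasp_force: 60.4
```

Hard against its shut stop. Release, withdraw and check.

```bash
python3 -m jog '[0.002,0,0,0,0,0,0.9,0.002,0,0,0,0,0,0.4,0.002,0,0,0,0,0,0.1,0.002,0,0,0,0,0,0,0.002,0,-0.05,0,0,0,0,0.002,0,-0.11,0,0,0,0,0.002,0,-0.17,0,0,0,0,0.062,-0.03,-0.2,0,0,0,0,0.12,-0.03,-0.2,0,0,0,0,0.12,-0.03,-0.2,0,0,0,0]';python3 - <<'E'
from h import *
w=camera('wrist');s=camera('side')
a=cv2.resize(s['frame'][190:310,230:390,::-1],None,fx=2.5,fy=2.5,interpolation=cv2.INTER_CUBIC);b=w['frame'][:,150:,::-1][:,:390]
a=cv2.copyMakeBorder(a,0,100,0,0,0)
cv2.imwrite('pics/p8.png',np.hstack([a,b]))
E
```

```text
time_s: 31.4
eef_pos: [0.3624, -0.1187, 0.2516]
eef_rot: [0.0, 0.658, 0.753, 0.0]
wrist_force: [0.5, -0.5, 0.4]
opening: 1.002
grasp_force: 0.0
```

View pics/p8.png

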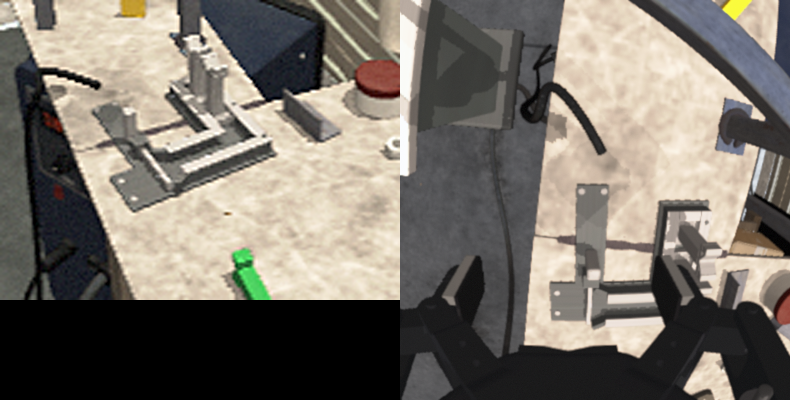

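The blade is across the mouth (155,165), and both rests stand in the far arm (205,80).

```bash
python3 -c "from bench import hand_in; print(hand_in())"
```

```text
the job is handed in; nothing more can be done
None
```

I stood both tube rests I found upright in the far arm of the lane, clear of the corner, pushed the keeper shut against its stop, left the offcut and look-alikes alone, and handed the job in at about 31 s.

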